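# Nudge a sample puck into its cell and clip it

### The arm

A 6-joint arm with a two-finger parallel gripper is mounted at the origin on the work surface. World frame = base frame: x ahead of the robot, y to its left, z up, the work surface at z = 0. Lengths are in mm, angles in rad, forces in N, time in s.
With the tool pointing down it reaches from about 350 to 775 mm from the base axis. Payload 7.3 kg.
Tool frame: the origin (TCP) lies at the very end of the fingers, on their centre line; the grasp point (between the pads) lies bot.grasp_offset behind it (bot.grasp_offset is the distance from the TCP to the grasp point, in mm); z points along the fingers, y is the line along which they close (so a half turn about z gives the same grasp; the last joint's range is limited). The gripper opens to 92 mm and grips with 3 to 60 N. Pads are 19 mm wide; open, the fingers measure 130 mm over their backs; the gripper's body (75 mm by 190 mm) begins 47 mm behind the grasp point.
Start: joints at [-1.314, 0.342, 1.524, -0, 1.275, -0.146], TCP at [205.821, -482.993, 226.741] pointing down, gripper open.
Joint ranges: [-2.53, 2.53], [-0.77, 2.02], [0.04, 2.7], [-1, 4.14], [0.28, 2.66], [-3.11, 3.11]. Speed limits (rad/s): [2.57, 2.57, 3.14, 3.14, 3.14, 3.14].

### API

Orientations are given as [roll, pitch, yaw] about the fixed x, y, z axes, in that order (R = Rz(yaw) Ry(pitch) Rx(roll)).
In Python, from plant import bot gives the robot as it stands. The module is installed in compiled form; this text tells all that it offers.
- The arm moves only by the shell command python3 -m handwheel 'ROWS'. ROWS is JSON, a list of rows, each an object of numbers: "claw": the finger opening in mm, from 0 to 91.8; "dx", "dy", "dz": the shift along the tool's x, y, z in mm; "rx", "ry", "rz": the turn, a rotation vector about the tool's x, y, z in rad. A call has 1 to 10 rows; each row shifts and turns the commanded pose from where the row before left it, along the tool's axes as they then stand; what a row does not reach is not made up. A row lasts 1/10 s, in which the tool goes at most 50 mm and 8.59 degrees, less where a joint would pass 70% of its speed; a pose out of reach is approached as far as the arm can. A call is refused whole if a number of a shift passes 50 or a number of a turn 0.15, either way. A call with a gripper value outside its range is refused whole. The fingers move at their own pace and stop on an object; the grip force is fixed at half the most. Time passes only in rows, so rows that do not move let the fingers close. It gives the time, the measured TCP pose, the force and the opening at its end, in the units of the state.
- bot.get_obs(): the state, without advancing time (a new reading comes with each control period).
- bot.capture(name): name is "scene" or "top" or "wrist"; returns a dict with "frame" (384x512x3 uint8, red, green, blue), "camera_matrix" (3x3 intrinsics, pixels), "view" (4x4, takes a point from world to camera coordinates); the wrist camera has in their place "mount" (4x4, takes a point from camera to tool coordinates, whose origin is the TCP and whose axes are the flange's). Camera axes: x right, y down, z forward; pixel columns grow to the right and rows downward; lengths in mm; the calibration is good to about 2 mm. The wrist camera is an equidistant fisheye: a pixel r from the principal point sees the ray r / f radians off the axis. A picture is of the moment at which its call begins: read the wrist's pose just before it. There is no depth.
- bot.close_job(): hands the job in, once; it reports no verdict.
The state is a dict: "time": time; "joint_positions": joint angles; "dq": joint speeds; "tau": joint torques, N m; "tool_pos": TCP position; "tcp_rot": TCP orientation; "contact_force": force on the tool from outside, world axes, zero at the start; "moment": the same for the moment, N m; "grip_width": finger opening in mm.
Only numpy, scipy, OpenCV 4.12 (cv2) and the standard library are available. Lean on these libraries where they do the work, as an engineer would, in place of code of your own. Each camera call takes 0.05 s, during which the arm holds its last target. There are 200 camera calls.

### The job

With the fingertips, and without picking it up, push the blue-topped sample puck across the black loading block until it drops flat into the round yellow-floored cell. Then push the clip by its red pin round over the puck, all the way to its stop. Keep the puck on the block and leave the vials, the green puck and everything else where they stand.

Things in the scene. Friction and masses are not known exactly. Their poses are not given: they have to be found in the camera images.
- block: Black loading block fixed to the table, 200 mm (its x) by 190 mm (its y) by 25 mm high; its flat top is the deck. Origin at the centre of its underside; z up, x from its near edge (blue stripe) to its far edge. Its yaw varies within about 30 degrees of the world's axes.
- cell (a point): Centre of the cell's floor. The cell is a round recess in the deck, 47 mm across and 7 mm deep (floor 18 mm above the table), yellow floor, straight walls; 15 mm from the block's centre towards its +x.
- puck: The loose sample puck to be loaded: steel disc 44 mm across, 10 mm thick, blue top, about 60 g. Origin at the centre of its underside. It starts flat on the deck on the near (-x) part of the block. Seated in the cell it stands 3 mm above the deck.
- clip (a joint): Angle of the retaining clip, a flat aluminium arm turning on a vertical pivot: 0 = parked along the block's +y, 1.571 rad = its stop, lying along the block's -x over the cell. It grows anticlockwise seen from above, starts between 0 and 0.35, and stays where it is left (light friction, about 1 N at the pin). The arm is 14 mm wide, 5 mm thick, its underside 5 mm above the deck, its end 65 mm from the pivot.
- clip_pivot (a point): The clip's pivot axis, near the block's far edge (72 mm from the block's centre towards its +x), 35 mm above the table (top of the arm).
- clip_pin (a point): Half-way up the clip's upright red pin, 11 mm in diameter, standing 27 mm above the arm (35 to 62 mm above the table), 57 mm from the pivot axis.
- vial: Small glass vial with a blue cap, 23 mm across, 46 mm tall, standing loose on the block's deck near its far (+x), -y corner; origin at the centre of its underside. Leave it.
- vial_b: The same kind of vial standing on the table; origin at the centre of its underside. Leave it.
- spare_puck: A puck like the other, but with a green top, lying on the table; origin at the centre of its underside. Leave it.
- jar: Jar with a blue cap, 60 mm across, 90 mm tall, on the table; origin under its centre. Leave it.
- amber: Amber bottle, 64 mm across, 130 mm tall, on the table; origin under its centre. Leave it.
- beaker: Glass beaker, 66 mm across, 75 mm tall, on the table; origin under its centre. Leave it.
- spatula: Thin steel laboratory spatula with a blue grip, 180 mm long, lying on the table; origin under its middle. Leave it.

How it is judged:
By the outcome, as a careful person would: the job done as asked, in the order asked, and still so for the second after the job is handed in, with the robot touching nothing.
It also fails if it takes over 48 s, if anything falls off the work surface, if the arm or the gripper's body presses on something with over 40 N, if the wrist force passes 120 N, or if a joint passes its speed limit or range.

## Working session

There is one attempt and no reset: what is moved stays moved. The work goes in short steps, Python scripts to look and compute and a shell command to move; the robot and the scene stay as the last step left them, time stands still between calls to the robot, and variables do not carry over. Pictures are saved under pics/ and viewed, on a budget of 10 in all, crops included, one or two more only if the job needs it, and the job is handed in when it is done.

```bash
mkdir -p pics
python3 - <<'E'
from plant import bot
import cv2
print(bot.get_obs(), bot.grasp_offset)
for n in("top","scene"):
    c=bot.capture(n); cv2.imwrite(f"pics/{n}0.png",c["frame"][:,:,::-1]); print(n,c["camera_matrix"].tolist(),c["view"].tolist())
E
```

```text
{'time': 0.0, 'joint_positions': array([-1.31401881e+00,  3.42714377e-01,  1.52502741e+00, -3.07233302e-05,
        1.27538507e+00, -1.45993425e-01]), 'dq': array([ 6.98866989e-04, -9.57508059e-04,  2.12134900e-04,  7.87758727e-04,
       -1.46504757e-03, -3.46172117e-05]), 'tau': array([-2.91107077e-03, -4.31250215e+01, -2.44223589e+01,  7.14996387e-02,
        5.59731235e-02, -1.53703463e-04]), 'tool_pos': array([ 205.69358039, -482.58190996,  226.04566555]), 'tcp_rot': array([-3.14007050e+00, -1.94121584e-04,  4.02779758e-01]), 'contact_force': array([-0.52000246, -1.14526833, -0.19504772]), 'moment': array([-0.01579822, -0.0450752 , -0.01975189]), 'grip_width': 91.42776275898905} 18.8
top [[369.77287032430127, 0.0, 253.40952387236374], [0.0, 369.77287032430127, 188.08729670046276], [0.0, 0.0, 1.0]] [[-0.01805758988067102, -0.9994877170657532, -0.026423983090936947, 19.851865077254818], [-0.9922947330065047, 0.021155139049690554, -0.12208039539310703, 476.08726768078543], [0.12257685872647649, 0.0240159015337108, -0.9921684081738708, 1011.8277200453819], [0.0, 0.0, 0.0, 1.0]]
scene [[396.756804702905, 0.0, 252.04480113697605], [0.0, 396.756804702905, 191.17339484244292], [0.0, 0.0, 1.0]] [[-0.23362407236838034, 0.9722926515579753, 0.008172670088528232, 104.94526826972819], [0.8126059181875367, 0.19985612166101901, -0.5474752527386116, -344.60400115005064], [-0.5339395232951055, -0.12126223798437047, -0.8367819638964608, 1485.8668594853593], [0.0, 0.0, 0.0, 1.0]]
```

Run:
```python
import cv2
a=cv2.imread("pics/top0.png"); cv2.imwrite("pics/top0b.png",cv2.resize(a,(800,600),interpolation=cv2.INTER_CUBIC))
```

```text
(no output)
```

View pics/top0b.png

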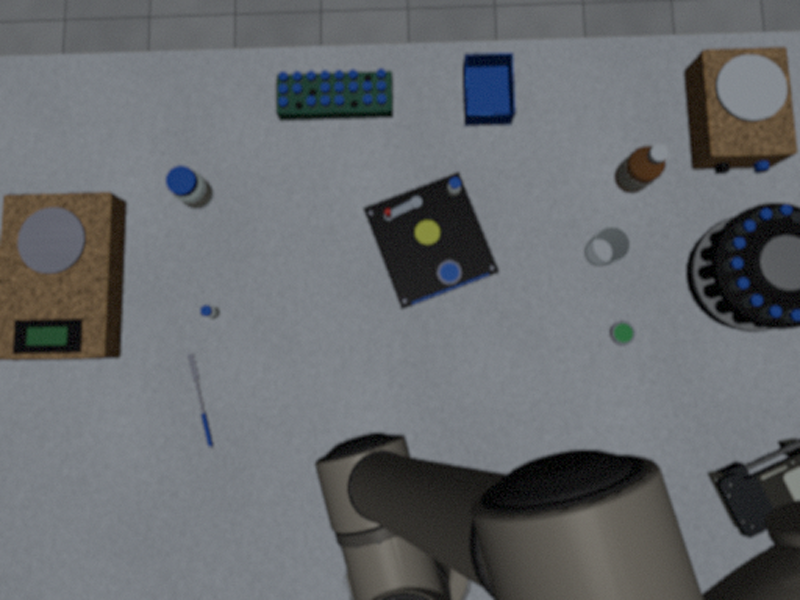

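The top view shows the block with corners at about (366,208), (458,174), (497,270) and (403,307). The puck is at (449,272), the cell at (427,232), the clip pin at (388,212) and the deck vial at (455,186). I'll enlarge this area next.

Run:
```python
import cv2
a=cv2.imread("pics/top0.png")[105:205,225:325]; cv2.imwrite("pics/top0c.png",cv2.convertScaleAbs(cv2.resize(a,(600,600),interpolation=cv2.INTER_CUBIC),alpha=1.4))
```

```text
(no output)
```

View pics/top0c.png

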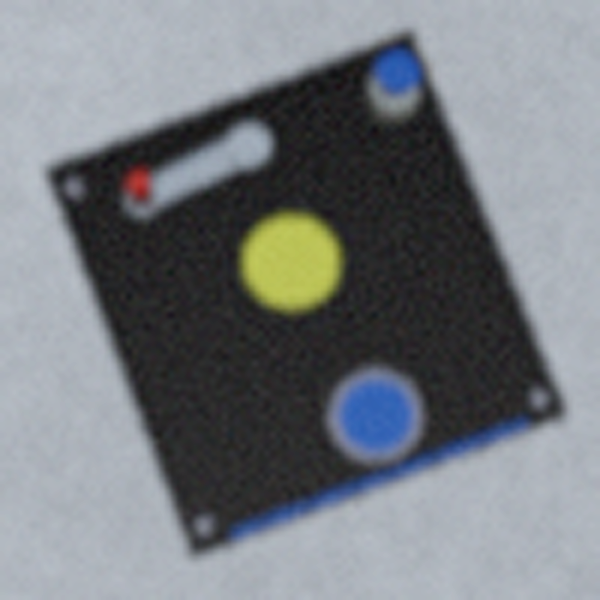

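Crop pixels: block corners (50,172), (411,33), (563,413), (195,552); cell (292,262); puck (375,415); pivot (250,145); pin top (140,182); vial cap (398,72).

```bash
cat > h.py <<'E'
import numpy as np
from plant import bot
def ray(K,V,u,v,z):
    d=V[:3,:3].T@np.linalg.solve(K,[u,v,1.]); o=-V[:3,:3].T@V[:3,3]
    return o+d*(z-o[2])/d[2]
E
python3 - <<'E'
from h import *
c=bot.capture("top");K,V=np.array(c["camera_matrix"]),np.array(c["view"])
P=lambda u,v,z:ray(K,V,225+(u+.5)/6-.5,105+(v+.5)/6-.5,z)
C=np.array([P(u,v,25) for u,v in((50,172),(411,33),(563,413),(195,552))])
TL,TR,BR,BL=C;print(C.round(1).tolist(),[np.linalg.norm(a-b).round(1) for a,b in((TL,TR),(TR,BR),(BR,BL),(BL,TL))])
o=C.mean(0)[:2]
dx=(TL+TR-BL-BR)[:2];dy=(TL+BL-TR-BR)[:2]
a1=np.arctan2(dx[1],dx[0]);a2=np.arctan2(-dy[0],dy[1]);print("o",o,a1,a2)
a=(a1+a2)/2;R=np.array([[np.cos(a),-np.sin(a)],[np.sin(a),np.cos(a)]])
for n,u,v,z in(("cell",292,262,18),("puck",375,415,35),("pivot",250,145,35),("pin",140,182,62),("vial",398,72,71)):
    p=P(u,v,z);print(n,p.round(1),"block",(R.T@(p[:2]-o)).round(1))
E
```

```text
[[637.6, 66.8, 25.0], [702.0, -108.4, 25.0], [514.8, -174.1, 25.0], [452.6, 0.7, 25.0]] [np.float64(186.7), np.float64(198.3), np.float64(185.5), np.float64(196.5)]
o [576.73306756 -53.74319115] 0.34052005571711935 0.34719627072329806
cell [592.2 -48.5  18. ] block [16.3 -0.3]
puck [514.2 -84.9  35. ] block [-69.4  -8.3]
pivot [645.5 -29.4  35. ] block [73.  -0.3]
pin [621.5  22.3  62. ] block [67.7 56.5]
vial [667.9 -97.7  71. ] block [ 71.  -72.1]
```

Everything agrees with the given geometry: the cell should be at 15,0 and measured 16,0, and the pivot should be at 72,0 and measured 73,0. I'll push with the fingers about 25 mm apart, which cradles the puck, and go to a point behind it first.

```bash
python3 -m handwheel '[{"dx":40,"dy":-24,"claw":25},{"dx":40,"dy":-24,"claw":25},{"dx":40,"dy":-24,"claw":25},{"dx":40,"dy":-24,"claw":25},{"dx":40,"dy":-24,"claw":25},{"dx":40,"dy":-24,"claw":25},{"dx":40,"dy":-24,"claw":25},{"dx":40,"dy":-24,"claw":25},{"dx":40,"dy":-24,"claw":25},{"claw":25,"rz":-0.04}]'
python3 -m handwheel '[{"claw":25},{"claw":25}]'
```

```text
invalid input at $[0]: expected keys claw, dx, dy, dz, rx, ry, rz
invalid input at $[0]: expected keys claw, dx, dy, dz, rx, ry, rz
```

```bash
python3 -m handwheel '[{"dx":40,"dy":-24,"dz":0,"rx":0,"ry":0,"rz":0,"claw":25},{"dx":40,"dy":-24,"dz":0,"rx":0,"ry":0,"rz":0,"claw":25},{"dx":40,"dy":-24,"dz":0,"rx":0,"ry":0,"rz":0,"claw":25},{"dx":40,"dy":-24,"dz":0,"rx":0,"ry":0,"rz":0,"claw":25},{"dx":40,"dy":-24,"dz":0,"rx":0,"ry":0,"rz":0,"claw":25},{"dx":40,"dy":-24,"dz":0,"rx":0,"ry":0,"rz":0,"claw":25},{"dx":40,"dy":-24,"dz":0,"rx":0,"ry":0,"rz":0,"claw":25},{"dx":40,"dy":-24,"dz":0,"rx":0,"ry":0,"rz":0,"claw":25},{"dx":40,"dy":-24,"dz":0,"rx":0,"ry":0,"rz":0,"claw":25},{"dx":0,"dy":0,"dz":0,"rx":0,"ry":0,"rz":-0.04,"claw":25}]'
python3 -m handwheel '[{"dx":0,"dy":0,"dz":0,"rx":0,"ry":0,"rz":0,"claw":25},{"dx":0,"dy":0,"dz":0,"rx":0,"ry":0,"rz":0,"claw":25}]'
```

```text
time: 1.15
tool_pos: [454.6, -138.7, 226.5]
tcp_rot: [-3.141, -0.001, 0.449]
contact_force: [0.7, -0.5, 0.4]
grip_width: 25.5
time: 1.35
tool_pos: [452.0, -143.4, 226.5]
tcp_rot: [-3.141, 0.001, 0.442]
contact_force: [-0.3, -0.7, -0.3]
grip_width: 25.1
```

```bash
python3 -m handwheel '[{"dx":23,"dy":-13,"dz":0,"rx":0,"ry":0,"rz":0,"claw":25},{"dx":22,"dy":-13,"dz":0,"rx":0,"ry":0,"rz":0,"claw":25},{"dx":0,"dy":0,"dz":40,"rx":0,"ry":0,"rz":0,"claw":25},{"dx":0,"dy":0,"dz":40,"rx":0,"ry":0,"rz":0,"claw":25},{"dx":0,"dy":0,"dz":40,"rx":0,"ry":0,"rz":0,"claw":25},{"dx":0,"dy":0,"dz":26,"rx":0,"ry":0,"rz":0,"claw":25},{"dx":0,"dy":0,"dz":0,"rx":0,"ry":0,"rz":0,"claw":25},{"dx":0,"dy":0,"dz":0,"rx":0,"ry":0,"rz":0,"claw":25},{"dx":0,"dy":0,"dz":0,"rx":0,"ry":0,"rz":0,"claw":25}]'
python3 - <<'E'
from h import *
import cv2
print(bot.get_obs()["tool_pos"],bot.get_obs()["tcp_rot"])
c=bot.capture("wrist");print(c["camera_matrix"].tolist(),c["mount"].tolist())
cv2.imwrite("pics/w1.png",cv2.resize(c["frame"][:,:,::-1],(800,600),interpolation=cv2.INTER_CUBIC))
E
```

```text
time: 2.25
tool_pos: [482.9, -101.4, 82.4]
tcp_rot: [3.139, -0.002, 0.442]
contact_force: [0.6, 1.3, -0.1]
grip_width: 25.2
[ 482.89307688 -101.3703112    82.38438123] [ 3.13924053e+00 -2.16191526e-03  4.41515800e-01]
[[297.3186396354542, 0.0, 255.79039980896752], [0.0, 297.3186396354542, 192.9198361606619], [0.0, 0.0, 1.0]] [[-0.000322240761693215, -0.9678353373943719, -0.2515842917425741, 68.08976742218587], [0.9999997944024703, -0.0004513535270466579, 0.0004554942476667439, -0.06311912319911794], [-0.0005543968862992204, -0.251584093238652, 0.9678352838543223, -158.78938580786192], [0.0, 0.0, 0.0, 1.0]]
```

View pics/w1.png

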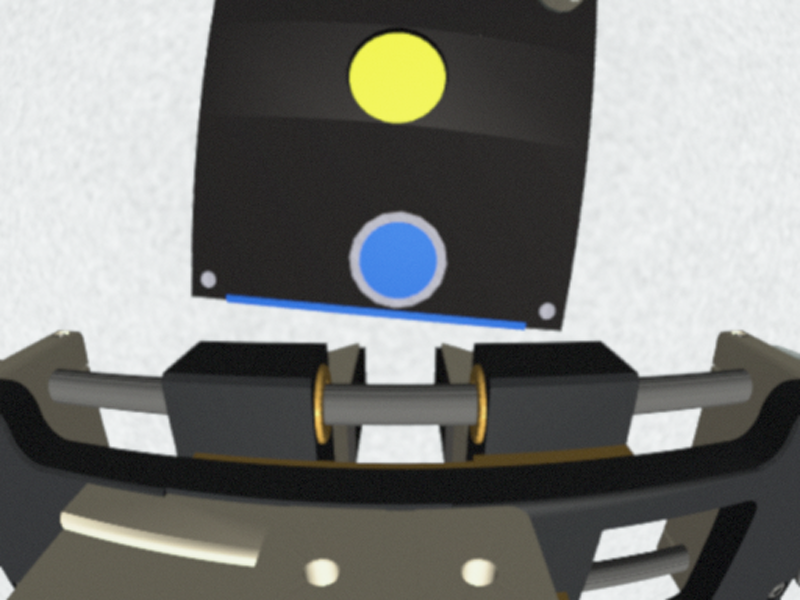

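The wrist view shows the puck at (398,260) and the cell at (398,77), both on the tool's centre line. I'll work out their tool-frame distances.

```bash
cat >> h.py <<'E'
from scipy.spatial.transform import Rotation as Ro
def wray(c,o,u,v,z):  # u,v in 800x600 picture -> world and tool-frame xy at height z
    K,M=np.array(c["camera_matrix"]),np.array(c["mount"]); s=1.5625
    p=np.array([(u+.5)/s-.5-K[0,2],(v+.5)/s-.5-K[1,2]]);r=np.hypot(*p);t=r/K[0,0]
    d=np.array([*(p/max(r,1e-9)*np.sin(t)),np.cos(t)])
    R=Ro.from_euler("xyz",o["tcp_rot"]).as_matrix()
    D=R@M[:3,:3]@d;O=R@M[:3,3]+o["tool_pos"]
    w=O+D*(z-O[2])/D[2]
    return w,R.T@(w-o["tool_pos"])
E
python3 - <<'E'
from h import *
o=bot.get_obs();c=bot.capture("wrist")
for n,u,v,z in(("puck",398,260,35),("cell",398,77,18),("cellrim",398,76,25),("stripeL",228,296,25),("cornerR",560,329,25),("cornerL",193,296,25)):
    w,t=wray(c,o,u,v,z);print(n,w.round(1),t.round(1))
E
```

```text
puck [513.3 -86.   35. ] [33.8 -0.8 47.5]
cell [591.5 -49.1  18. ] [120.3  -0.9  64.7]
cellrim [590.4 -49.6  25. ] [119.1  -0.8  57.7]
stripeL [459.7 -16.9  25. ] [ 14.9 -86.3  57.3]
cornerR [ 515.7 -176.2   25. ] [-2.6 81.7 57.6]
cornerL [451.3   1.1  25. ] [  15.  -106.1   57.2]
```

```bash
python3 -m handwheel '[{"dx":0,"dy":-0.8,"dz":20,"rx":0,"ry":0,"rz":0,"claw":25},{"dx":0,"dy":0,"dz":20,"rx":0,"ry":0,"rz":0,"claw":25},{"dx":0,"dy":0,"dz":12.5,"rx":0,"ry":0,"rz":0,"claw":25},{"dx":0,"dy":0,"dz":0,"rx":0,"ry":0,"rz":0,"claw":25},{"dx":0,"dy":0,"dz":0,"rx":0,"ry":0,"rz":0,"claw":25}]'
python3 -m handwheel '[{"dx":4,"dy":0,"dz":0,"rx":0,"ry":0,"rz":0,"claw":25},{"dx":4,"dy":0,"dz":0,"rx":0,"ry":0,"rz":0,"claw":25},{"dx":4,"dy":0,"dz":0,"rx":0,"ry":0,"rz":0,"claw":25},{"dx":4,"dy":0,"dz":0,"rx":0,"ry":0,"rz":0,"claw":25},{"dx":4,"dy":0,"dz":0,"rx":0,"ry":0,"rz":0,"claw":25},{"dx":4,"dy":0,"dz":0,"rx":0,"ry":0,"rz":0,"claw":25},{"dx":4,"dy":0,"dz":0,"rx":0,"ry":0,"rz":0,"claw":25},{"dx":4,"dy":0,"dz":0,"rx":0,"ry":0,"rz":0,"claw":25},{"dx":4,"dy":0,"dz":0,"rx":0,"ry":0,"rz":0,"claw":25},{"dx":4,"dy":0,"dz":0,"rx":0,"ry":0,"rz":0,"claw":25}]'
```

```text
time: 2.85
tool_pos: [482.1, -99.9, 29.2]
tcp_rot: [3.14, -0.001, 0.443]
contact_force: [0.1, 0.3, -0.1]
grip_width: 24.7
time: 3.85
tool_pos: [518.0, -82.4, 28.2]
tcp_rot: [3.142, 0.0, 0.443]
contact_force: [0.3, -0.2, 1.2]
grip_width: 25.2
```

```bash
python3 -m handwheel '[{"dx":4,"dy":0,"dz":-0.5,"rx":0,"ry":0,"rz":0,"claw":25},{"dx":4,"dy":0,"dz":0,"rx":0,"ry":0,"rz":0,"claw":25},{"dx":4,"dy":0,"dz":0,"rx":0,"ry":0,"rz":0,"claw":25},{"dx":4,"dy":0,"dz":0,"rx":0,"ry":0,"rz":0,"claw":25},{"dx":4,"dy":0,"dz":0,"rx":0,"ry":0,"rz":0,"claw":25},{"dx":4,"dy":0,"dz":0,"rx":0,"ry":0,"rz":0,"claw":25},{"dx":4,"dy":0,"dz":0,"rx":0,"ry":0,"rz":0,"claw":25},{"dx":4,"dy":0,"dz":0,"rx":0,"ry":0,"rz":0,"claw":25},{"dx":0,"dy":0,"dz":0,"rx":0,"ry":0,"rz":0,"claw":25},{"dx":0,"dy":0,"dz":0,"rx":0,"ry":0,"rz":0,"claw":25}]'
python3 - <<'E'
from h import *
import cv2
o=bot.get_obs();print(o["tool_pos"],o["tcp_rot"])
c=bot.capture("wrist")
R=Ro.from_euler("xyz",o["tcp_rot"]).as_matrix()
print("cell in tool",R.T@(np.array([591.8,-48.9,18])-o["tool_pos"]))
cv2.imwrite("pics/w2.png",cv2.resize(c["frame"][:,:,::-1],(800,600),interpolation=cv2.INTER_CUBIC))
E
```

```text
time: 4.85
tool_pos: [546.6, -68.8, 28.7]
tcp_rot: [3.142, 0.0, 0.443]
contact_force: [0.4, 0.1, 0.4]
grip_width: 25.2
[546.58632443 -68.75323747  28.65600713] [3.14156727e+00 9.47432270e-05 4.42988368e-01]
cell in tool [49.36034143  1.44327883 10.65136726]
```

View pics/w2.png

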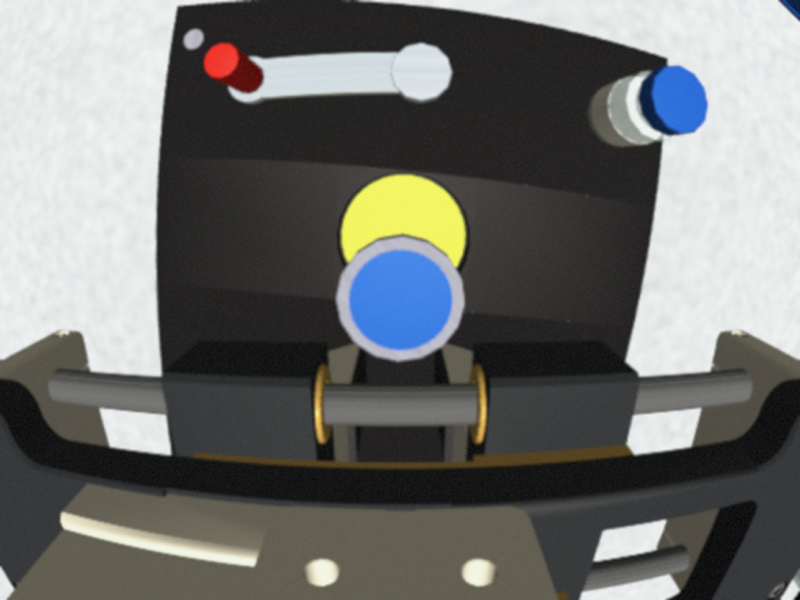

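The puck is at (400,299), cradled symmetrically. The cell is at about (404,237), the pin top at (222,61), and the vial hasn't moved.

Run:
```python
from h import *
o=bot.get_obs();c=bot.capture("wrist")
for n,u,v,z in(("puck",400,299,35),("cellL",341,235,18),("cellR",467,235,18),("cellTop",404,174,18),("pin",222,61,62),("pivot",421,72,35)):
    w,t=wray(c,o,u,v,z);print(n,w.round(1),t.round(1))
```

```text
puck [573.1 -56.2  35. ] [29.4  0.  -6.3]
cellL [581.8 -28.1  18. ] [ 49.4 -21.7  10.7]
cellR [601.7 -70.   18. ] [49.4 24.7 10.7]
cellTop [611.8 -39.5  18. ] [71.6  1.5 10.7]
pin [620.3  21.6  62. ] [105.4 -50.  -33.3]
pivot [644.7 -29.8  35. ] [105.5   6.9  -6.3]
```

```bash
python3 -m handwheel '[{"dx":2,"dy":0.3,"dz":0,"rx":0,"ry":0,"rz":0,"claw":25},{"dx":2,"dy":0.3,"dz":0,"rx":0,"ry":0,"rz":0,"claw":25},{"dx":2,"dy":0.3,"dz":0,"rx":0,"ry":0,"rz":0,"claw":25},{"dx":2,"dy":0.3,"dz":0,"rx":0,"ry":0,"rz":0,"claw":25},{"dx":2,"dy":0.3,"dz":0,"rx":0,"ry":0,"rz":0,"claw":25},{"dx":2,"dy":0,"dz":0,"rx":0,"ry":0,"rz":0,"claw":25},{"dx":2,"dy":0,"dz":0,"rx":0,"ry":0,"rz":0,"claw":25},{"dx":2,"dy":0,"dz":0,"rx":0,"ry":0,"rz":0,"claw":25},{"dx":2,"dy":0,"dz":0,"rx":0,"ry":0,"rz":0,"claw":25}]'
python3 -m handwheel '[{"dx":1,"dy":0,"dz":0,"rx":0,"ry":0,"rz":0,"claw":25},{"dx":1,"dy":0,"dz":0,"rx":0,"ry":0,"rz":0,"claw":25},{"dx":1,"dy":0,"dz":0,"rx":0,"ry":0,"rz":0,"claw":25},{"dx":0,"dy":0,"dz":0,"rx":0,"ry":0,"rz":0,"claw":25},{"dx":0,"dy":0,"dz":0,"rx":0,"ry":0,"rz":0,"claw":25}]'
python3 - <<'E'
from h import *
import cv2
o=bot.get_obs()
c=bot.capture("wrist")
cv2.imwrite("pics/w3.png",cv2.resize(c["frame"][:,:,::-1],(800,600),interpolation=cv2.INTER_CUBIC))
E
```

```text
time: 5.85
tool_pos: [563.7, -62.4, 28.7]
tcp_rot: [3.141, -0.0, 0.443]
contact_force: [-0.5, 0.1, -0.1]
grip_width: 24.8
time: 6.35
tool_pos: [566.2, -61.2, 28.7]
tcp_rot: [3.141, 0.0, 0.443]
contact_force: [-0.1, 0.3, 0.3]
grip_width: 24.7
```

View pics/w3.png

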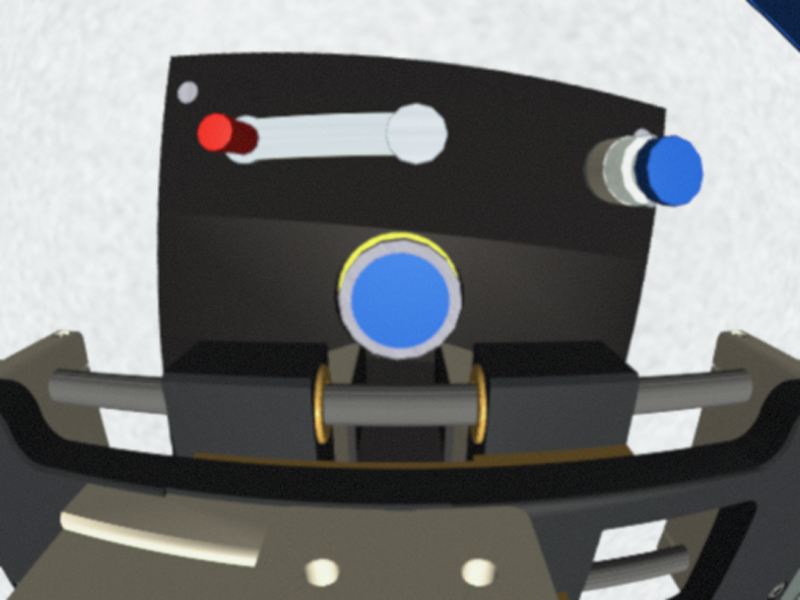

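The puck at (400,299) is almost over the cell, with a thin yellow crescent still showing. It looks slightly smaller, so it may have started to tip. I'll push a little further.

```bash
python3 -m handwheel '[{"dx":1,"dy":0,"dz":0,"rx":0,"ry":0,"rz":0,"claw":25},{"dx":1,"dy":0,"dz":0,"rx":0,"ry":0,"rz":0,"claw":25},{"dx":1,"dy":0,"dz":0,"rx":0,"ry":0,"rz":0,"claw":25},{"dx":0,"dy":0,"dz":0,"rx":0,"ry":0,"rz":0,"claw":25},{"dx":0,"dy":0,"dz":0,"rx":0,"ry":0,"rz":0,"claw":25}]'
python3 - <<'E'
from h import *
import cv2
o=bot.get_obs()
c=bot.capture("wrist")
cv2.imwrite("pics/w4.png",cv2.resize(c["frame"][:,:,::-1],(800,600),interpolation=cv2.INTER_CUBIC)[150:450,200:600].repeat(2,0).repeat(2,1))
E
```

```text
time: 6.9
tool_pos: [568.9, -59.9, 28.7]
tcp_rot: [3.142, 0.0, 0.443]
contact_force: [0.4, 0.4, 0.7]
grip_width: 24.6
```

View pics/w4.png

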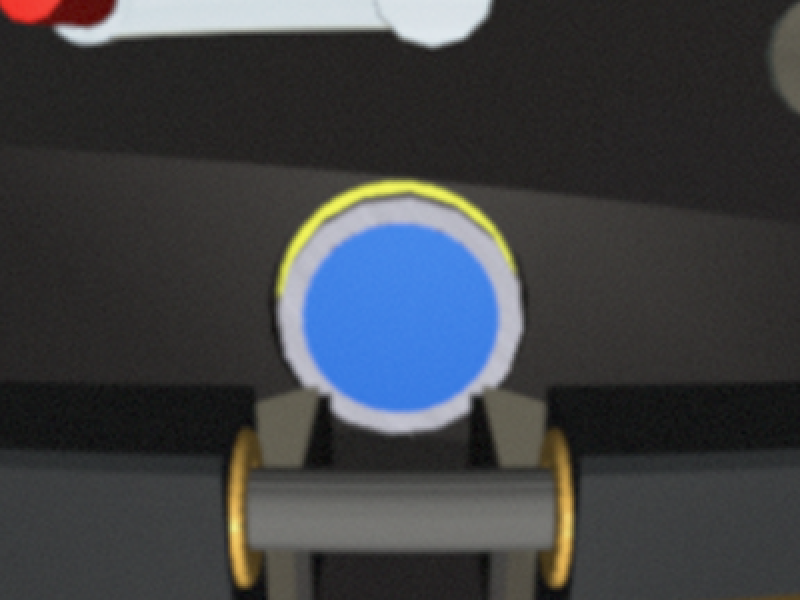

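The fingers now overlap the puck's rim, and the puck appears round at about 0.957 of its deck size. That puts its top at z≈28, so it's seated flat. I'll lift, go above the pin and turn.

```bash
python3 -m handwheel '[{"dx":0,"dy":0,"dz":-30,"rx":0,"ry":0,"rz":0,"claw":25},{"dx":0,"dy":0,"dz":-40,"rx":0,"ry":0,"rz":0,"claw":25},{"dx":28,"dy":-18,"dz":0,"rx":0,"ry":0,"rz":0,"claw":25},{"dx":27,"dy":-17,"dz":0,"rx":0,"ry":0,"rz":0,"claw":25},{"dx":27,"dy":-17,"dz":0,"rx":0,"ry":0,"rz":0,"claw":25},{"dx":0,"dy":0,"dz":0,"rx":0,"ry":0,"rz":-0.14,"claw":25},{"dx":0,"dy":0,"dz":0,"rx":0,"ry":0,"rz":-0.14,"claw":25},{"dx":0,"dy":0,"dz":0,"rx":0,"ry":0,"rz":-0.14,"claw":25},{"dx":0,"dy":0,"dz":0,"rx":0,"ry":0,"rz":-0.14,"claw":25},{"dx":0,"dy":0,"dz":0,"rx":0,"ry":0,"rz":-0.14,"claw":25}]'
python3 -m handwheel '[{"dx":0,"dy":0,"dz":0,"rx":0,"ry":0,"rz":-0.14,"claw":25},{"dx":0,"dy":0,"dz":0,"rx":0,"ry":0,"rz":-0.14,"claw":25},{"dx":0,"dy":0,"dz":0,"rx":0,"ry":0,"rz":-0.14,"claw":25},{"dx":0,"dy":0,"dz":0,"rx":0,"ry":0,"rz":-0.14,"claw":25},{"dx":0,"dy":0,"dz":0,"rx":0,"ry":0,"rz":-0.14,"claw":25},{"dx":0,"dy":0,"dz":0,"rx":0,"ry":0,"rz":-0.14,"claw":25},{"dx":0,"dy":0,"dz":0,"rx":0,"ry":0,"rz":-0.02,"claw":25},{"dx":0,"dy":0,"dz":0,"rx":0,"ry":0,"rz":0,"claw":25},{"dx":0,"dy":0,"dz":0,"rx":0,"ry":0,"rz":0,"claw":25}]'
```

```text
time: 7.95
tool_pos: [620.6, 22.3, 98.6]
tcp_rot: [-3.141, 0.0, 1.149]
contact_force: [0.6, 1.1, 0.3]
grip_width: 24.9
time: 8.85
tool_pos: [620.7, 22.2, 98.7]
tcp_rot: [-3.142, 0.0, 2.0]
contact_force: [-0.1, -0.2, 0.3]
grip_width: 25.0
```

```bash
python3 -m handwheel '[{"dx":0,"dy":0,"dz":20,"rx":0,"ry":0,"rz":0,"claw":25},{"dx":0,"dy":0,"dz":20,"rx":0,"ry":0,"rz":0,"claw":25},{"dx":0,"dy":0,"dz":16,"rx":0,"ry":0,"rz":0,"claw":25},{"dx":0,"dy":0,"dz":0,"rx":0,"ry":0,"rz":0,"claw":25},{"dx":0,"dy":0,"dz":0,"rx":0,"ry":0,"rz":0,"claw":25}]'
python3 -m handwheel '[{"dx":-0.3,"dy":-5.7,"dz":0,"rx":0,"ry":0,"rz":-0.1,"claw":25},{"dx":-0.3,"dy":-5.7,"dz":0,"rx":0,"ry":0,"rz":-0.1,"claw":25},{"dx":-0.3,"dy":-5.7,"dz":0,"rx":0,"ry":0,"rz":-0.1,"claw":25},{"dx":-0.3,"dy":-5.7,"dz":0,"rx":0,"ry":0,"rz":-0.1,"claw":25},{"dx":-0.3,"dy":-5.7,"dz":0,"rx":0,"ry":0,"rz":-0.1,"claw":25},{"dx":-0.3,"dy":-5.7,"dz":0,"rx":0,"ry":0,"rz":-0.1,"claw":25},{"dx":0,"dy":0,"dz":0,"rx":0,"ry":0,"rz":0,"claw":25}]'
python3 - <<'E'
from h import *
import cv2
o=bot.get_obs()
c=bot.capture("wrist");d=np.array([644.9,-29.8])-o["tool_pos"][:2]
print("radius",np.hypot(*d))
cv2.imwrite("pics/w5.png",cv2.resize(c["frame"][:,:,::-1],(800,600),interpolation=cv2.INTER_CUBIC))
E
```

```text
time: 9.35
tool_pos: [620.8, 22.2, 42.9]
tcp_rot: [-3.141, 0.0, 2.002]
contact_force: [0.9, -0.2, 0.8]
grip_width: 24.8
time: 10.05
tool_pos: [596.2, -0.8, 44.1]
tcp_rot: [3.141, 0.002, 2.603]
contact_force: [0.0, 0.9, -0.4]
grip_width: 25.3
radius 56.64072574086542
```

View pics/w5.png

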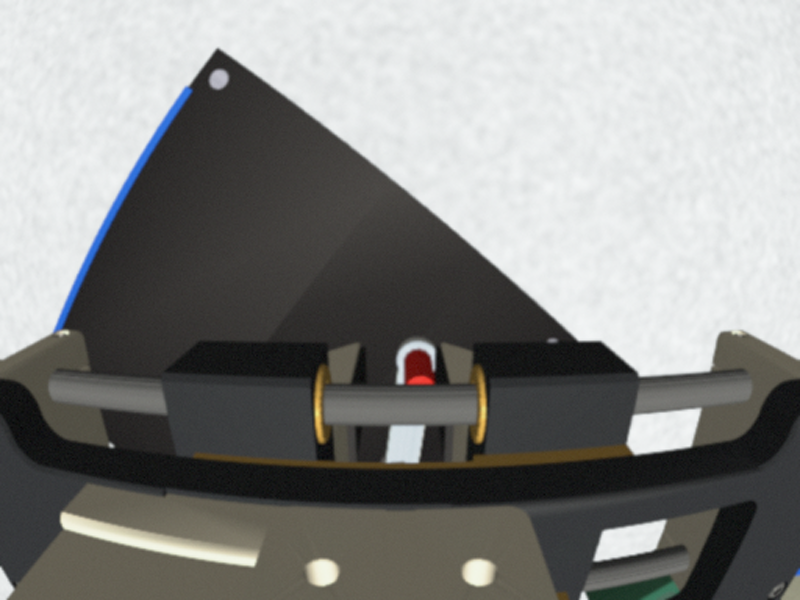

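The pin at (417,375) is between the fingers, riding on the right-hand one, and the clip is turning. I'll carry on.

```bash
python3 -m handwheel '[{"dx":-0.3,"dy":-5.7,"dz":0,"rx":0,"ry":0,"rz":-0.1,"claw":25},{"dx":-0.3,"dy":-5.7,"dz":0,"rx":0,"ry":0,"rz":-0.1,"claw":25},{"dx":-0.3,"dy":-5.7,"dz":0,"rx":0,"ry":0,"rz":-0.1,"claw":25},{"dx":-0.3,"dy":-5.7,"dz":0,"rx":0,"ry":0,"rz":-0.1,"claw":25},{"dx":-0.3,"dy":-5.7,"dz":0,"rx":0,"ry":0,"rz":-0.1,"claw":25},{"dx":-0.3,"dy":-5.7,"dz":0,"rx":0,"ry":0,"rz":-0.1,"claw":25},{"dx":-0.3,"dy":-5.7,"dz":0,"rx":0,"ry":0,"rz":-0.1,"claw":25},{"dx":-0.3,"dy":-5.7,"dz":0,"rx":0,"ry":0,"rz":-0.1,"claw":25}]'
python3 -m handwheel '[{"dx":-0.1,"dy":-2.8,"dz":0,"rx":0,"ry":0,"rz":-0.05,"claw":25},{"dx":-0.1,"dy":-2.8,"dz":0,"rx":0,"ry":0,"rz":-0.05,"claw":25},{"dx":0,"dy":0,"dz":0,"rx":0,"ry":0,"rz":0,"claw":25},{"dx":0,"dy":0,"dz":0,"rx":0,"ry":0,"rz":0,"claw":25}]'
python3 -m handwheel '[{"dx":0,"dy":-1,"dz":0,"rx":0,"ry":0,"rz":-0.02,"claw":25},{"dx":0,"dy":-1,"dz":0,"rx":0,"ry":0,"rz":-0.02,"claw":25},{"dx":0,"dy":0,"dz":0,"rx":0,"ry":0,"rz":0,"claw":25}]'
```

```text
time: 10.9
tool_pos: [590.0, -44.4, 43.4]
tcp_rot: [-3.141, 0.001, -2.879]
contact_force: [-0.3, 0.5, 0.0]
grip_width: 24.9
time: 11.3
tool_pos: [591.8, -49.7, 43.1]
tcp_rot: [-3.141, 0.001, -2.783]
contact_force: [0.5, -0.2, -0.2]
grip_width: 25.1
time: 11.6
tool_pos: [592.3, -51.6, 42.8]
tcp_rot: [-3.141, 0.0, -2.74]
contact_force: [0.5, 0.3, -0.8]
grip_width: 24.9
```

```bash
for i in 1; do python3 -m handwheel '[{"dx":0,"dy":-1,"dz":0,"rx":0,"ry":0,"rz":-0.018,"claw":25},{"dx":0,"dy":-1,"dz":0,"rx":0,"ry":0,"rz":-0.018,"claw":25},{"dx":0,"dy":-1,"dz":0,"rx":0,"ry":0,"rz":-0.018,"claw":25},{"dx":0,"dy":0,"dz":0,"rx":0,"ry":0,"rz":0,"claw":25}]'; done
python3 -m handwheel '[{"dx":0,"dy":-1,"dz":0,"rx":0,"ry":0,"rz":0,"claw":25},{"dx":0,"dy":0,"dz":0,"rx":0,"ry":0,"rz":0,"claw":25}]'
```

```text
time: 12.0
tool_pos: [593.4, -54.6, 42.7]
tcp_rot: [-3.141, -0.0, -2.686]
contact_force: [-0.1, -0.2, -0.5]
grip_width: 25.4
time: 12.2
tool_pos: [593.7, -55.4, 42.6]
tcp_rot: [3.142, -0.0, -2.687]
contact_force: [-0.5, 0.6, -0.5]
grip_width: 25.2
```

```bash
python3 -m handwheel '[{"dx":0,"dy":-1,"dz":0,"rx":0,"ry":0,"rz":0,"claw":25},{"dx":0,"dy":0,"dz":0,"rx":0,"ry":0,"rz":0,"claw":25}]'
python3 -m handwheel '[{"dx":0,"dy":-1,"dz":0,"rx":0,"ry":0,"rz":0,"claw":25},{"dx":0,"dy":0,"dz":0,"rx":0,"ry":0,"rz":0,"claw":25}]'
```

```text
time: 12.4
tool_pos: [593.7, -55.7, 42.6]
tcp_rot: [3.14, -0.001, -2.687]
contact_force: [-2.0, 3.6, 0.8]
grip_width: 24.7
time: 12.6
tool_pos: [593.8, -55.8, 42.5]
tcp_rot: [3.139, -0.001, -2.686]
contact_force: [-3.1, 5.7, 2.1]
grip_width: 25.1
```

The force builds up against the motion without further travel, so this is the stop. I'll press a little more, back off into the free play, lift, move clear and look.

```bash
python3 -m handwheel '[{"dx":0,"dy":-1.5,"dz":0,"rx":0,"ry":0,"rz":0,"claw":25},{"dx":0,"dy":0,"dz":0,"rx":0,"ry":0,"rz":0,"claw":25}]'
python3 -m handwheel '[{"dx":0,"dy":4,"dz":0,"rx":0,"ry":0,"rz":0,"claw":25},{"dx":0,"dy":4,"dz":0,"rx":0,"ry":0,"rz":0,"claw":25},{"dx":0,"dy":0,"dz":0,"rx":0,"ry":0,"rz":0,"claw":25},{"dx":0,"dy":0,"dz":-20,"rx":0,"ry":0,"rz":0,"claw":25},{"dx":0,"dy":0,"dz":-30,"rx":0,"ry":0,"rz":0,"claw":25},{"dx":0,"dy":0,"dz":-40,"rx":0,"ry":0,"rz":0,"claw":25},{"dx":-40,"dy":0,"dz":-20,"rx":0,"ry":0,"rz":0,"claw":25},{"dx":-40,"dy":0,"dz":0,"rx":0,"ry":0,"rz":0,"claw":25},{"dx":0,"dy":0,"dz":0,"rx":0,"ry":0,"rz":0,"claw":25},{"dx":0,"dy":0,"dz":0,"rx":0,"ry":0,"rz":0,"claw":25}]'
python3 - <<'E'
from h import *
import cv2
c=bot.capture("wrist")
cv2.imwrite("pics/w6.png",cv2.resize(c["frame"][:,:,::-1],(800,600),interpolation=cv2.INTER_CUBIC))
E
```

```text
time: 12.8
tool_pos: [593.8, -56.0, 42.4]
tcp_rot: [3.137, -0.002, -2.686]
contact_force: [-4.9, 10.7, 4.3]
grip_width: 25.2
time: 13.8
tool_pos: [663.8, -16.1, 151.9]
tcp_rot: [-3.141, -0.001, -2.686]
contact_force: [-0.3, -0.4, -0.7]
grip_width: 25.2
```

View pics/w6.png

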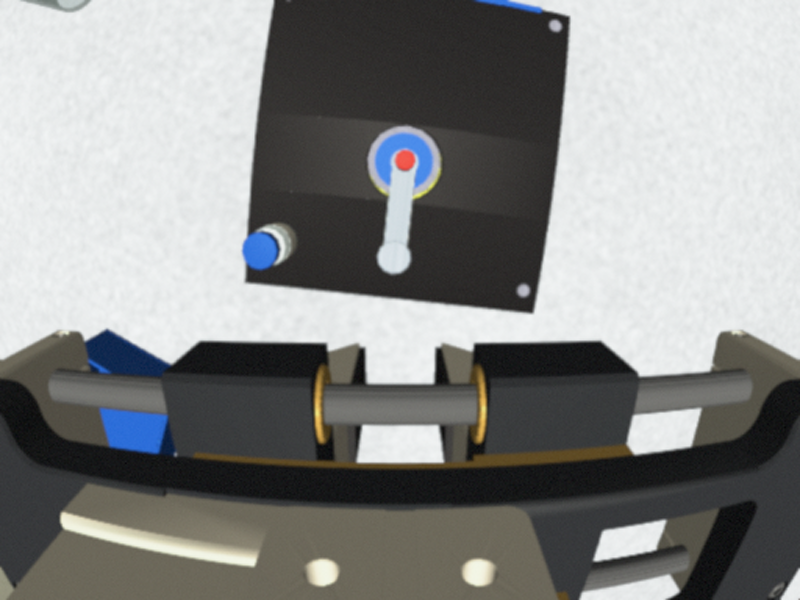

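The arm lies over the seated puck, with the pin at (404,160) and the pivot at (394,257). The vial is still standing at (262,250). I'll check the numbers.

Run:
```python
from h import *
o=bot.get_obs();c=bot.capture("wrist");R=np.array([[np.cos(.344),-np.sin(.344)],[np.sin(.344),np.cos(.344)]])
q={}
for n,u,v,z in(("pin",404,160,62),("pivot",394,257,35),("puck",404,162,28),("vialcap",262,250,71),("cL",247,282,25),("cR",533,312,25)):
    w,t=wray(c,o,u,v,z);q[n]=w[:2];print(n,w.round(1),"block",(R.T@(w[:2]-[576.7,-53.7])).round(1))
d=q["pin"]-q["pivot"];e=q["cR"]-q["cL"]
print("clip",np.arctan2(d[1],d[0])%(2*np.pi)-np.pi/2-.344,"edge yaw",np.arctan2(-e[0],e[1]))
```

```text
pin [590.9 -49.4  62. ] block [14.8 -0.8]
pivot [644.2 -29.7  35. ] block [71.6 -0.2]
puck [590.3 -49.4  28. ] block [14.2 -0.5]
vialcap [665.9 -97.4  71. ] block [ 69.3 -71.2]
cL [ 701.8 -108.7   25. ] block [ 99.2 -93.9]
cR [637.7  68.4  25. ] block [98.6 94.4]
clip 1.5810114146665706 edge yaw 0.3472463611920826
```

All of these agree with the finished state, so I'm handing in.

```bash
python3 -c "
from plant import bot
print(bot.get_obs()['time']);print(bot.close_job())"
```

```text
13.9
the job is handed in; nothing more can be done
None
```

The puck is seated in the cell and the clip is over it at its stop. I handed the job in at 13.9 s, with the arm clear of everything.

I cradled the puck between the fingertips and pushed it across the deck until it dropped in. Then I pushed the clip round by its pin until it met the stop, where the force rose to about 12 N with no further travel.

**Last checks (wrist camera):**
- **Clip:** it measured 1.58 rad, against 1.571 at the stop. The pin was over the cell.
- **Puck:** it measured at (14, −0.5) mm on the block, against the cell at (15, 0). After it dropped, its top measured about 28 mm above the table, which is the seated height, and it looked level.
- **Deck vial:** it was still standing, within about 2 mm of where it started, which is the camera's accuracy.

No check failed or disagreed. I didn't photograph the items on the table again, but the fingers stayed over the block whenever they were low.

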